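Return the reagent bottles to their matching holders

ROBOT

A 6-joint arm with a two-finger parallel gripper is mounted at the origin on the work surface. World frame = base frame: x ahead of the robot, y to its left, z up, the work surface at z = 0. Lengths are in m, angles in degrees, forces in N, time in s.
With the tool pointing down it reaches from about 0.35 to 0.875 m from the base axis. Payload 4.2 kg.
Tool frame: the origin (TCP) lies midway between the tips of the shut fingers; the grasp point (between the pads) lies 19 mm behind it; z points along the fingers, y is the direction in which the jaws open and shut (so a half turn about z gives the same grasp; the last joint's range is limited). The gripper opens to 87 mm and grips with 3 to 60 N. Pads are 19 mm wide; open, the fingers measure 117 mm over their backs; the gripper's body (75 mm by 190 mm) begins 51 mm behind the grasp point.
Start: joints at [80.248, 22.042, 0.453, 0, -68.411, -14.817], TCP at [0.26, 0.568, 0.223] pointing down, gripper open.
Joint ranges: [-179.83, 179.83], [-69.29, 118.12], [-61.27, 80.66], [-181.25, 117.63], [-171.15, -9.14], [-177.46, 177.46]. Speed limits (degrees/s): [159.86, 159.86, 180, 180, 180, 180].

INTERFACE

Orientations are given as a 3x3 rotation matrix whose columns are the frame's x, y, z axes.
In Python, from station import sense, capture, calibration, finish_job gives the robot as it stands.
- The arm moves only by the tool carry_out, never from a script. Its argument "commands" is one flat list of numbers, 6 for each row, row after row: the shift along the tool's x, y, z in mm, then the turn, a rotation vector about the tool's x, y, z in rad. A call has 1 to 5 rows; each row shifts and turns the pose as measured when the row begins, along the tool's axes as they then stand; what a row does not reach is not made up. A row lasts 1/8 s, in which the tool goes at most 62.5 mm and 10.7 degrees, less where a joint would pass 70% of its speed; a pose out of reach is approached as far as the arm can. A call is refused whole if a number of a shift passes 62.5 or a number of a turn 0.188, either way. A call with a gripper value outside its range is refused whole. "grip" is the finger opening in mm, from 0 to 87, set as the call begins (left out, the last holds). The fingers move at their own pace and stop on an object; the grip force is fixed at half the most. Time passes only in rows, so rows that do not move let the fingers close. It gives the time, the measured TCP pose, the force and the opening at its end, in the units of the state.
- sense(): the state, without advancing time (a new reading comes with each control period).
- capture(name): name is "scene" or "top" or "wrist"; returns the picture (420x560x3 uint8, red, green, blue); there is no depth.
- calibration(name): a dict with "fx", "fy", "cx", "cy" (pixels), "rvec" (rotation vector, rad) and "tvec" (3), from world to camera coordinates, as OpenCV has them. Camera axes: x right, y down, z forward; pixel columns grow to the right and rows downward; lengths in m; the calibration is good to about 2 mm. A picture is of the moment at which its call begins: read the wrist's pose just before it. calibration takes no time and is no camera call; for the wrist camera it gives the pose at the moment of the call.
- finish_job(): hands the job in, once; it reports no verdict.
The state is a dict: "time_s": time; "joints": joint angles; "joint_velocities": joint speeds; "effort": joint torques, N m; "tcp_pos": TCP position; "ee_rot": TCP orientation; "wrist_force": force on the tool from outside, world axes, zero at the start; "moment": the same for the moment, N m; "gripper_width": opening from 0.0 (shut) to 1.0 (fully open).
Only numpy, scipy, OpenCV 4.12 (cv2) and the standard library are available. Lean on these libraries where they do the work, as an engineer would, in place of code of your own. Each camera call takes 0.05 s, during which the arm holds its last target.

TASK

Put the four amber reagent bottles away after the microscopy session: stand each one upright in the grey holder whose recess matches its foot (large round, small round, square, oblong), fully down on the recess floor. Set them down gently, tip none over, let go of them all, and leave the culture dish and the beaker where they are.

Things in the scene. Friction and masses are not known exactly. Their poses are not given: they have to be found in the camera images.
- large_round_bottle: The larger round bottle: 54 mm diameter with straight sides up to 62 mm, then a shoulder, cap 36 mm diameter from 72 to 90 mm height (its top). About 260 g. Stands loose on the bench at the start; amber glass with a white round cap and a paper label. Origin: centre of its underside, z up.
- small_round_bottle: The smaller round bottle: 34 mm diameter with straight sides up to 50 mm, then a shoulder, cap 24 mm diameter from 56 to 72 mm height (its top). About 90 g. Stands loose on the bench at the start; amber glass with a white round cap and a paper label. Origin: centre of its underside, z up.
- square_bottle: Square bottle: 44 x 44 mm with straight sides up to 62 mm, a step, cap 30 mm diameter from 68 to 86 mm height (its top). About 200 g. Stands loose on the bench at the start; amber glass with a white round cap and a paper label. Origin: centre of its underside, z up. x and y are normal to its side faces.
- oblong_bottle: Oblong (flat) bottle: 76 mm along its x, 36 mm along its y, straight sides up to 60 mm, a step, cap 28 mm diameter from 66 to 84 mm height (its top). About 240 g. Stands loose on the bench at the start; amber glass with a white round cap and a paper label. Origin: centre of its underside, z up.
- large_round_holder: Grey plastic holder with the large round recess, 68 mm diameter, in an 80 x 80 mm block. Block 18 mm high, fixed to the bench, with one recess 13 mm deep open at the top and a black rubber lining on its flat floor (floor 5 mm above the bench). Origin: centre of the block's underside, under the recess centre, z up.
- small_round_holder: Grey plastic holder with the small round recess, 48 mm diameter, in a 62 x 62 mm block. Block 18 mm high, fixed to the bench, with one recess 13 mm deep open at the top and a black rubber lining on its flat floor (floor 5 mm above the bench). Origin: centre of the block's underside, under the recess centre, z up.
- square_holder: Grey plastic holder with the square recess, 58 x 58 mm, in a 72 x 72 mm block. Block 18 mm high, fixed to the bench, with one recess 13 mm deep open at the top and a black rubber lining on its flat floor (floor 5 mm above the bench). Origin: centre of the block's underside, under the recess centre, z up. x and y are normal to the recess walls.
- oblong_holder: Grey plastic holder with the oblong recess, 90 mm along its x and 50 mm along its y, in a 104 x 64 mm block. Block 18 mm high, fixed to the bench, with one recess 13 mm deep open at the top and a black rubber lining on its flat floor (floor 5 mm above the bench). Origin: centre of the block's underside, under the recess centre, z up.
- culture_dish: Bystander: closed, milky-white plastic culture dish, 88 mm diameter, 17 mm high, loose on the bench at the left or right of the work; leave it where it is. Origin: centre of its underside, z up.
- beaker: Bystander: empty glass beaker, 68 mm diameter at the rim, 85 mm high, loose on the bench at the left or right of the work; leave it where it is. Origin: centre of its underside, z up.
Mind the look-alikes: they are no part of the job. What is shaped like the oblong_bottle but purple is not meant.

How it is judged:
By the outcome, as a careful person would: the job done as asked, in the order asked, and still so for the second after the job is handed in, with the robot touching nothing.
It also fails if it takes over 109 s, if anything falls off the work surface, if the arm or the gripper's body presses on something with over 40 N, if the wrist force passes 120 N, or if a joint passes its speed limit or range.

## Working session

There is one attempt and no reset: what is moved stays moved. The work goes in short steps, Python scripts to look and compute and a tool call to move; the robot and the scene stay as the last step left them, time stands still between calls to the robot, and variables do not carry over. Pictures are saved under pics/ and viewed, and the job is handed in when it is done.

Besides the shell and the picture viewer there is one more tool, called after "Emit:" as name(argument=value, ...) on one line, values as JSON. carry_out: Moves the arm, as the interface text tells. Its arguments: {"type":"object","properties":{"commands":{"type":"array"},"grip":{"type":"number"}},"required":["commands"]}

```bash
ls; mkdir -p pics; python3 - <<'E'
from station import *
import cv2
s=sense();print(s)
for n in ("scene","top","wrist"):
    c=calibration(n);print(n,c)
    cv2.imwrite(f"pics/{n}0.png",cv2.cvtColor(capture(n),cv2.COLOR_RGB2BGR))
E
```

```text
pics
{'time_s': 0.0, 'joints': array([ 8.02488580e+01,  2.20906206e+01,  3.80719953e-01, -2.69965449e-02,
       -6.84139134e+01, -1.48190179e+01]), 'joint_velocities': array([ 0.08012428, -0.06639718,  0.13306506, -0.07251681, -0.06950753,
       -0.05655435]), 'effort': array([-4.83746098e-04, -3.90658808e+01,  1.87399828e+01,  4.21967983e+00,
        1.09997785e-02, -1.94762442e-04]), 'tcp_pos': array([0.25959603, 0.56787113, 0.2214727 ]), 'ee_rot': array([[ 9.09380551e-01, -4.15964394e-01, -7.97796614e-04],
       [-4.15965139e-01, -9.09378237e-01, -2.05549671e-03],
       [ 1.29514565e-04,  2.20108431e-03, -9.99997569e-01]]), 'wrist_force': array([0.62447458, 0.19945707, 0.25363476]), 'moment': array([0.02416728, 0.04237685, 0.00603726]), 'gripper_width': 0.9972225530333556}
scene {'fx': 442.27031627190087, 'fy': 442.27031627190087, 'cx': 278.2611293642275, 'cy': 207.32070733763817, 'rvec': array([ 1.50391708,  2.14815374, -0.82795314]), 'tvec': array([ 0.16418569, -0.32141272,  1.39279205])}
top {'fx': 533.7918411085898, 'fy': 533.7918411085898, 'cx': 277.21575745778597, 'cy': 208.86867204801456, 'rvec': array([ 2.1275421 , -2.12319638,  0.18798627]), 'tvec': array([0.00230149, 0.5007211 , 1.21217131])}
wrist {'fx': 317.5755359875863, 'fy': 317.5755359875863, 'cx': 278.31069222909565, 'cy': 207.27925368215583, 'rvec': array([-1.60283139,  2.49496061,  0.35544448]), 'tvec': array([ 0.62509986, -0.03445856,  0.39134611])}
```

View pics/scene0.png

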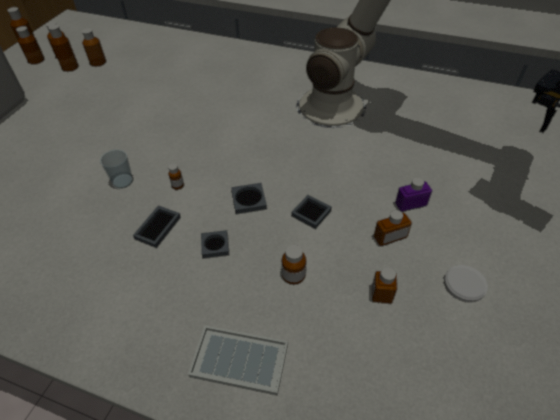

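View pics/top0.png

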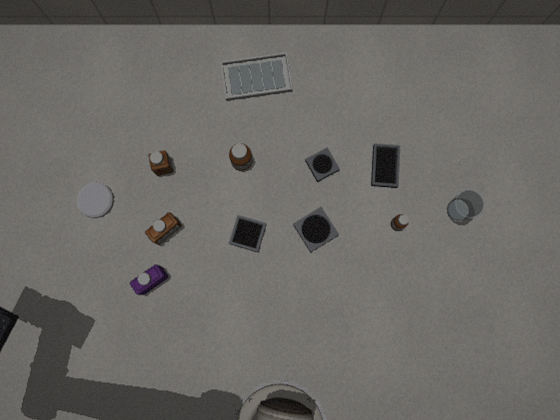

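View pics/wrist0.png

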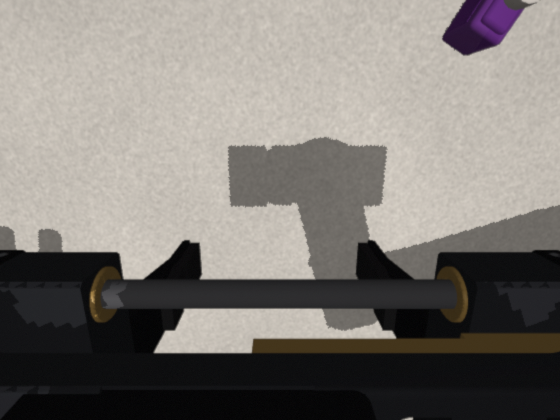

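The top view shows the holders: square (247,234), large round (316,229), small round (322,164) and oblong (386,166). The amber bottles are square (160,160), large (240,155), oblong (161,228) and small (400,222). The purple decoy is at (147,280), the dish at (95,200) and the beaker at (459,210). I'll enlarge it to segment.

```bash
python3 - <<'E'
import cv2
im=cv2.imread("pics/top0.png")
cv2.imwrite("pics/topz.png",cv2.resize(im[130:300,125:285],None,fx=4.7,fy=3.5*1,interpolation=cv2.INTER_CUBIC))
cv2.imwrite("pics/topz2.png",cv2.resize(im[135:265,225:415],None,fx=4,fy=4,interpolation=cv2.INTER_CUBIC))
E
```

```text
(no output)
```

View pics/topz.png

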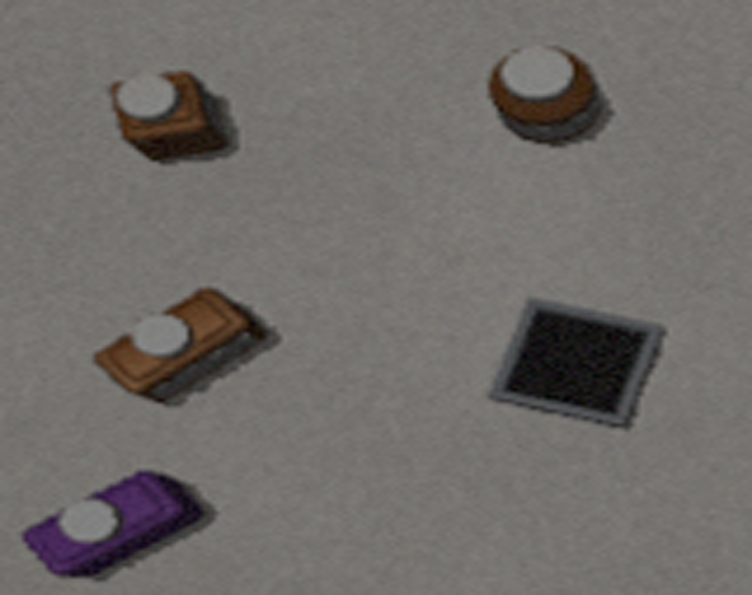

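View pics/topz2.png

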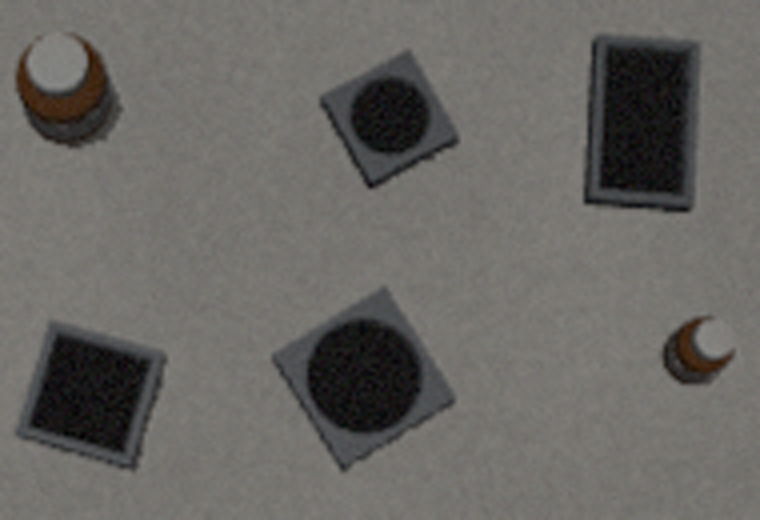

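```bash
cat > h.py <<'E'
import cv2, numpy as np
from station import *
def ray(c,uv,z):
    R=cv2.Rodrigues(np.array(c["rvec"]))[0]; t=np.array(c["tvec"])
    K=np.array([[c["fx"],0,c["cx"]],[0,c["fy"],c["cy"]],[0,0,1]])
    o=-R.T@t; uv=np.atleast_2d(np.float64(uv))
    d=(R.T@np.linalg.inv(K)@np.c_[uv,np.ones(len(uv))].T).T
    return (o+d*((z-o[2])/d[:,2])[:,None])[:,:2]
def blobs(m,lo,hi):
    cs,_=cv2.findContours(m.astype(np.uint8)*255,cv2.RETR_EXTERNAL,cv2.CHAIN_APPROX_NONE)
    return [c[:,0] for c in cs if lo<cv2.contourArea(c)<hi]
def ang(p): # min area rect in metres
    (c,s,a)=cv2.minAreaRect((p*1000).astype(np.float32)); 
    return np.round(c,1),np.round(s,1),round(a,1)
E
python3 - <<'E'
from h import *
c=calibration("top"); im=cv2.imread("pics/top0.png").astype(int)
print("bench",im[190:200,200:210].mean((0,1)),"cap",im[150,240],im[158,156],im[219,404])
im=cv2.GaussianBlur(im.astype(np.uint8),(3,3),0).astype(int)
roi=np.zeros(im.shape[:2],bool); roi[130:300,120:430]=1
mx,mn=im.max(2),im.min(2)
print("caps")
for b in blobs((mn>132)&roi,30,800):
    (u,v),r=cv2.minEnclosingCircle(b); mo=cv2.moments(b); g=(mo['m10']/mo['m00'],mo['m01']/mo['m00'])
    print(np.round(g,1),round(r,1),[ (z,np.round(ray(c,g,z/1000)[0]*1000,1)) for z in (90,72,86,84)])
print("recess")
for b in blobs((mx<55)&roi,150,5000):
    print(b.mean(0).round(1),ang(ray(c,b,.011)))
print("amber/purple")
for b in blobs((mx-mn>25)&roi,100,5000):
    print(b.mean(0).round(1),im[int(b.mean(0)[1]),int(b.mean(0)[0])],ang(ray(c,b,.06)))
print("blocks")
for b in blobs((mx<100)&roi,500,8000):
    print(b.mean(0).round(1),ang(ray(c,b,.018)))
E
```

```text
bench [112.71 116.29 118.61] cap [126 130 128] [129 131 131] [125 128 130]
caps
recess
[246.9 232.9] (array([448.4,  76. ]), array([59.2, 59. ]), 74.2)
[315.4 228.7] (array([459.3, -88.7]), array([65. , 65.7]), 89.7)
[322.  163.5] (array([ 620.2, -106.2]), array([47.4, 48.2]), 71.1)
[385.7 164.7] (array([ 618.1, -262.6]), array([51.9, 92. ]), 85.2)
amber/purple
[146.7 280. ] [129 130 129] (array([335.5, 299.9]), array([34.6, 74. ]), 35.9)
[161.4 227.8] [130 129 129] (array([454.9, 271.6]), array([34.8, 74.8]), 40.5)
[160.4 161.9] [83 86 85] (array([614.3, 285. ]), array([41.9, 42.1]), 14.7)
[240.2 156.5] [122 123 124] (array([625.6,  91.9]), array([39.9, 50.6]), 14.7)
blocks
[148.7 280.3] (array([335.3, 302.7]), array([52.3, 91.2]), 35.6)
[247.7 233.7] (array([445.6,  73.7]), array([75.8, 75.1]), 74.1)
[162.9 229.8] (array([456. , 273.8]), array([56.8, 84.9]), 41.8)
[315.2 229.4] (array([456. , -87.9]), array([82.8, 83.6]), 31.8)
[322.  164.9] (array([ 615.1, -105.4]), array([68. , 67.1]), 28.7)
[385.  165.5] (array([ 614.1, -259.3]), array([ 68.8, 110.8]), 85.7)
```

```bash
python3 - <<'E'
from h import *
c=calibration("top"); im=cv2.imread("pics/top0.png")
g=cv2.GaussianBlur(im,(3,3),0).astype(int).min(2)
for n,(u,v),z,r in [("large",(240,151),90,18),("small",(403,219),72,12),("square",(156,158),86,15),("oblong",(159,226),84,14)]:
  for th in (118,121):
    roi=np.zeros(g.shape,bool); roi[v-13:v+13,u-13:u+13]=1
    bs=blobs((g>th)&roi,20,500)
    for b in bs:
        if cv2.pointPolygonTest(b.reshape(-1,1,2),(u,v),False)>=0:
            (cu,cv_),rr=cv2.minEnclosingCircle(b); k=533.8/(1.21-z/1000)/1000*r
            print(n,th,b.mean(0).round(1),round(cu,1),round(cv_,1),"r",round(rr,1),"exp",round(k,1),(ray(c,b.mean(0),z/1000)[0]*1000).round(1))
E
sed -i '$a def show(n,f): cv2.imwrite(f,cv2.cvtColor(capture(n),cv2.COLOR_RGB2BGR))' h.py
```

```text
large 118 [238.8 150.1] 238.6 149.6 r 6.6 exp 8.6 [630.9  92.6]
large 121 [238.8 150.2] 238.8 150.0 r 6.3 exp 8.6 [630.6  92.6]
small 118 [403.7 219. ] 403.8 219.1 r 4.3 exp 5.6 [ 472.7 -287. ]
small 121 [403.2 219.1] 403.3 219.0 r 3.4 exp 5.6 [ 472.6 -285.9]
square 118 [155.6 156.8] 155.5 156.3 r 5.3 exp 7.1 [615.5 285.8]
square 121 [155.8 157.2] 155.5 156.8 r 4.9 exp 7.1 [614.8 285.3]
oblong 118 [158.4 225.1] 158.3 225.2 r 4.9 exp 6.6 [455.7 272.9]
oblong 121 [158.5 225. ] 158.3 225.0 r 4.8 exp 6.6 [455.9 272.7]
```

```bash
cat > plan.py <<'E'
import sys
from h import *
from scipy.spatial.transform import Rotation as Ro
# args: x y z(mm TCP) [jaw deg]
s=sense(); R=s["ee_rot"]; p=s["tcp_pos"]*1000
jaw=np.degrees(np.arctan2(R[1,1],R[0,1]))
a=list(map(float,sys.argv[1:]))
if len(a)>3: t=jaw+((a[3]-jaw+90)%180-90)
else: t=jaw
y=np.array([np.cos(np.radians(t)),np.sin(np.radians(t)),0]); z=np.array([0,0,-1.])
T=np.c_[np.cross(y,z),y,z]
d=np.array(a[:3])-p
print("t",round(s["time_s"],3),"tcp",p.round(1),"jaw",round(jaw,1),"w",round(s["gripper_width"]*87,1),"F",s["wrist_force"].round(1),"j",s["joints"].round(0))
print("shift tool now",(R.T@d).round(1)," after turn",(T.T@d).round(1)," rotvec",Ro.from_matrix(R.T@T).as_rotvec().round(4))
E
python3 plan.py 630 92 200
```

```text
t 0.15 tcp [259.6 568.  221.7] jaw -114.6 w 87.1 F [ 0.2 -0.6 -0.3] j [ 80.  22.   0.  -0. -68. -15.]
shift tool now [534.8 278.9  22.2]  after turn [534.8 278.9  21.7]  rotvec [ 0.0016 -0.0001  0.    ]
```

Emit:
carry_out(commands=[52,27,2,0,0,0,52,27,2,0,0,0,52,27,2,0,0,0,52,27,2,0,0,0,52,27,2,0,0,0], grip=87)

```text
time_s: 0.78
tcp_pos: [0.4424, 0.3339, 0.2096]
ee_rot: [[0.913, -0.408, -0.002], [-0.408, -0.913, -0.004], [-0.0, 0.004, -1.0]]
wrist_force: [0.3, -0.0, -0.3]
gripper_width: 1.0
```

```bash
python3 plan.py 630 92 200
```

```text
t 0.775 tcp [442.4 333.9 209.6] jaw -114.1 w 87.0 F [ 0.3 -0.  -0.3] j [ 54.  16. -11.   0. -64.  12.]
shift tool now [270.  144.1  10.1]  after turn [270.  144.2   9.6]  rotvec [ 0.0039  0.     -0.    ]
```

Emit:
carry_out(commands=[54,29,2,0,0,0,54,29,2,0,0,0,54,29,2,0,0,0,54,29,2,0.004,0,0,40,22,2,0,0,0])

```text
time_s: 1.4
tcp_pos: [0.6227, 0.0965, 0.1987]
ee_rot: [[0.913, -0.408, -0.001], [-0.408, -0.913, -0.0], [-0.001, 0.001, -1.0]]
wrist_force: [-0.0, 0.0, 0.5]
gripper_width: 1.001
```

```bash
python3 plan.py 630 92 200; python3 - <<'E'
from h import *
c=calibration("wrist"); np.save("c1.npy",c,allow_pickle=True)
R=cv2.Rodrigues(c["rvec"])[0]; print(-R.T@c["tvec"],R.T[:,2]);
show("wrist","pics/w1.png")
for z in (90,):
  print(ray(c,[(278,207),(278,100)],.09))
E
```

```text
t 1.4 tcp [622.7  96.5 198.7] jaw -114.1 w 87.1 F [-0.   0.   0.5] j [ 23.  24.  -1.  -0. -66.  42.]
shift tool now [ 8.5  1.1 -1.3]  after turn [ 8.5  1.1 -1.3]  rotvec [ 0.0005  0.001  -0.    ]
[0.69317681 0.06628643 0.36118674] [-0.25723481  0.11440294 -0.95955314]
[[0.62082688 0.09876548]
 [0.70323018 0.06192469]]
```

View pics/w1.png

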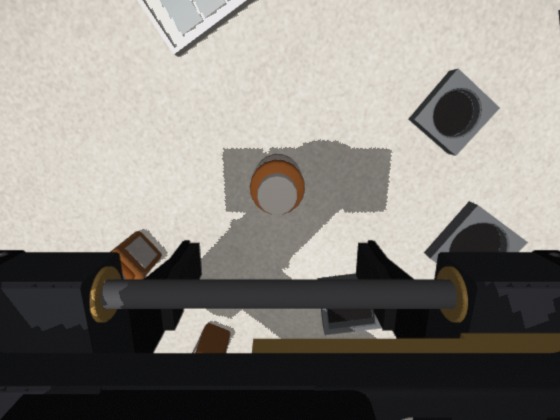

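The wrist view shows the large bottle cap at about (277,196) and the body ring around (277,187).

```bash
python3 - <<'E'
from h import *
c=np.load("c1.npy",allow_pickle=True).item()
im=cv2.GaussianBlur(cv2.imread("pics/w1.png"),(3,3),0).astype(int)
roi=np.zeros(im.shape[:2],bool); roi[160:215,250:310]=1
sat=im.max(2)-im.min(2)
for b in blobs((sat<25)&(im.min(2)>105)&roi,100,4000):
    (u,v),r=cv2.minEnclosingCircle(b); print("cap",u,v,r,ray(c,(u,v),.09))
bs=blobs((sat>50)&roi,100,4000)
for b in bs: (u,v),r=cv2.minEnclosingCircle(b); print("body",u,v,r,ray(c,(u,v),.062), r/317.6*.3)
E
```

```text
cap 279.5 187.0 39.99072265625 [[0.63690997 0.09013974]]
body 276.5 187.25999450683594 26.95631217956543 [[0.63204612 0.09534721]] 0.025462511504627295
```

Emit:
carry_out(commands=[8.6,-1,50,0,0,0,0,0,50,0,0,0,0,0,40,0,0,0,0,0,20,0,0,0,0,0,8,0,0,0])

```text
time_s: 2.08
tcp_pos: [0.6346, 0.0875, 0.0246]
ee_rot: [[0.909, -0.417, -0.0], [-0.417, -0.909, -0.002], [0.001, 0.002, -1.0]]
wrist_force: [-0.7, 0.2, 0.2]
gripper_width: 1.004
```

```bash
python3 plan.py 631 94 26
```

```text
t 2.075 tcp [634.6  87.5  24.6] jaw -114.6 w 87.4 F [-0.7  0.2  0.2] j [ 22.  34. -10.   0. -46.  43.]
shift tool now [-6.  -4.4 -1.4]  after turn [-6.  -4.4 -1.4]  rotvec [ 0.0016 -0.0007  0.    ]
```

Emit:
carry_out(commands=[-6,-4.4,-1,0,0,0,0,0,0,0,0,0])

```text
time_s: 2.33
tcp_pos: [0.6312, 0.0949, 0.0264]
ee_rot: [[0.909, -0.416, 0.001], [-0.416, -0.909, -0.002], [0.001, 0.001, -1.0]]
wrist_force: [-0.8, 0.7, 0.1]
gripper_width: 0.997
```

```bash
python3 plan.py 631 94 26
```

```text
t 2.325 tcp [631.2  94.9  26.4] jaw -114.6 w 86.7 F [-0.8  0.7  0.1] j [ 23.  34. -10.   0. -45.  42.]
shift tool now [0.2 0.9 0.4]  after turn [0.2 0.9 0.4]  rotvec [ 0.0012 -0.0015  0.    ]
```

Emit:
carry_out(commands=[0,0,0,0,0,0,0,0,0,0,0,0,0,0,0,0,0,0,0,0,0,0,0,0], grip=45)

```text
time_s: 2.82
tcp_pos: [0.6323, 0.0954, 0.0293]
ee_rot: [[0.91, -0.416, 0.005], [-0.416, -0.91, -0.0], [0.005, -0.002, -1.0]]
wrist_force: [-1.3, -1.8, 0.6]
gripper_width: 0.628
```

Emit:
carry_out(commands=[0,0,0,0,0,0,0,0,0,0,0,0])

```text
time_s: 3.08
tcp_pos: [0.6323, 0.0952, 0.0293]
ee_rot: [[0.909, -0.416, 0.005], [-0.416, -0.909, -0.0], [0.005, -0.002, -1.0]]
wrist_force: [-1.3, 0.5, 0.2]
gripper_width: 0.616
```

Emit:
carry_out(commands=[0,0,-20,0,0,0,0,0,-40,0,0.004,0,0,0,-40,0,0,0])

```text
time_s: 3.45
tcp_pos: [0.6273, 0.0943, 0.1242]
ee_rot: [[0.909, -0.418, -0.006], [-0.418, -0.909, -0.006], [-0.003, 0.008, -1.0]]
wrist_force: [0.6, -0.7, -2.4]
gripper_width: 0.614
```

```bash
python3 plan.py 459 -89 130
```

```text
t 3.45 tcp [627.3  94.3 124.2] jaw -114.7 w 53.4 F [ 0.6 -0.7 -2.4] j [ 23.  28.  -5.   0. -57.  42.]
shift tool now [-76.4 236.9  -3.7]  after turn [-76.4 236.8  -5.8]  rotvec [ 0.0077  0.0035 -0.    ]
```

Emit:
carry_out(commands=[-15,45,0,0.004,0.003,0,-15,45,0,0.004,0,0,-15,45,0,0,0,0,-15,45,0,0,0,0,-8,25,0,0,0,0])

```text
time_s: 4.08
tcp_pos: [0.4766, -0.0654, 0.1237]
ee_rot: [[0.909, -0.416, 0.003], [-0.416, -0.909, 0.004], [0.001, -0.005, -1.0]]
wrist_force: [0.7, -0.3, -2.5]
gripper_width: 0.614
```

```bash
python3 plan.py 459 -88.5 130; python3 - <<'E'
from h import *
c=calibration("wrist"); np.save("c2.npy",c,allow_pickle=True)
show("wrist","pics/w2.png")
E
```

```text
t 4.075 tcp [476.6 -65.4 123.7] jaw -114.6 w 53.4 F [ 0.7 -0.3 -2.5] j [ 11.  14. -27.  -0. -49.  54.]
shift tool now [-6.3 28.3 -6.4]  after turn [-6.4 28.4 -6.3]  rotvec [-0.0051 -0.001  -0.    ]
```

View pics/w2.png

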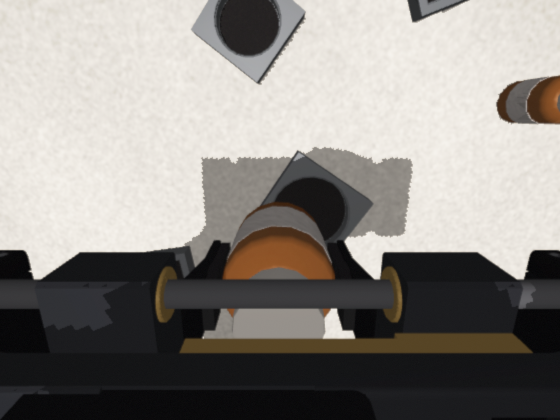

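The bottle is held and partly hides the large holder. Two of the holder's block corners are visible at (298,152) and (373,203).

```bash
python3 - <<'E'
from h import *
c=np.load("c2.npy",allow_pickle=True).item()
a,b=ray(c,[(298,152),(373,203)],.018)*1000
e=b-a;print(a,b,np.hypot(*e)); n=np.array([e[1],-e[0]])/np.hypot(*e)
for s in(1,-1): print((a+b)/2+s*n*40)
E
```

```text
[512.58738151 -98.18593172] [ 444.78116947 -140.17900278] 79.75650700138262
[457.62363849 -85.17585658]
[ 499.74491249 -153.18907792]
```

Emit:
carry_out(commands=[-6,27,0,-0.005,0,0,0,0,20,0,0,0,0,0,15,0,0,0,0,0,0,0,0,0])

```text
time_s: 4.62
tcp_pos: [0.4545, -0.0899, 0.0864]
ee_rot: [[0.907, -0.421, -0.004], [-0.421, -0.907, 0.001], [-0.004, 0.001, -1.0]]
wrist_force: [-0.6, 0.7, -2.5]
gripper_width: 0.614
```

```bash
python3 plan.py 458.5 -87 34.3
```

```text
t 4.625 tcp [454.5 -89.9  86.4] jaw -114.9 w 53.5 F [-0.6  0.7 -2.5] j [  9.  16. -32.  -0. -43.  56.]
shift tool now [ 2.7 -4.4 52.1]  after turn [ 2.4 -4.3 52.1]  rotvec [ 0.0014  0.0041 -0.    ]
```

Emit:
carry_out(commands=[2.5,-4.3,20,0.001,0.004,0,0,0,12,0,0,0,0,0,8,0,0,0,0,0,3,0,0,0])

```text
time_s: 5.12
tcp_pos: [0.4606, -0.0865, 0.0437]
ee_rot: [[0.908, -0.42, 0.004], [-0.42, -0.908, -0.0], [0.003, -0.001, -1.0]]
wrist_force: [0.2, 0.3, -2.7]
gripper_width: 0.613
```

```bash
python3 plan.py 458.5 -87 34.3
```

```text
t 5.125 tcp [460.6 -86.5  43.7] jaw -114.8 w 53.3 F [ 0.2  0.3 -2.7] j [  9.  20. -34.   0. -36.  56.]
shift tool now [-1.7  1.3  9.4]  after turn [-1.7  1.3  9.4]  rotvec [-0.0014 -0.0032 -0.    ]
```

Emit:
carry_out(commands=[-1,1,4,0,-0.003,0,0,0,2.5,0,0,0,0,0,1.5,0,0,0,0,0,1,0,0,0])

```text
time_s: 5.62
tcp_pos: [0.46, -0.087, 0.035]
ee_rot: [[0.908, -0.42, 0.003], [-0.42, -0.908, 0.001], [0.002, -0.002, -1.0]]
wrist_force: [-0.9, -0.7, -2.5]
gripper_width: 0.613
```

```bash
python3 plan.py 458.5 -87 34.3
```

```text
t 5.625 tcp [460. -87.  35.] jaw -114.8 w 53.3 F [-0.9 -0.7 -2.5] j [  9.  21. -35.  -0. -34.  56.]
shift tool now [-1.4  0.6  0.7]  after turn [-1.4  0.6  0.7]  rotvec [-0.0024 -0.0019 -0.    ]
```

Emit:
carry_out(commands=[0,0,1,0,0,0,0,0,0.5,0,0,0])

```text
time_s: 5.88
tcp_pos: [0.46, -0.087, 0.0342]
ee_rot: [[0.908, -0.419, 0.003], [-0.419, -0.908, 0.001], [0.002, -0.002, -1.0]]
wrist_force: [-2.1, 0.2, 4.3]
gripper_width: 0.616
```

```bash
python3 plan.py 458.5 -87 34.3
```

```text
t 5.875 tcp [460.  -87.   34.2] jaw -114.8 w 53.6 F [-2.1  0.2  4.3] j [  9.  21. -35.  -0. -34.  56.]
shift tool now [-1.4  0.6 -0.1]  after turn [-1.4  0.6 -0.1]  rotvec [-0.0023 -0.002  -0.    ]
```

Contact is felt (Fz went from -2.5 to +4.3 N), so I'll release.

Emit:
carry_out(commands=[0,0,0,0,0,0,0,0,0,0,0,0,0,0,0,0,0,0], grip=85)

```text
time_s: 6.25
tcp_pos: [0.4616, -0.0869, 0.0349]
ee_rot: [[0.908, -0.419, 0.006], [-0.419, -0.908, 0.001], [0.005, -0.004, -1.0]]
wrist_force: [-1.0, -0.1, 0.6]
gripper_width: 0.872
```

Emit:
carry_out(commands=[0,0,-30,0,0,0,0,0,-50,0,0,0,0,0,-40,0,0,0])

```text
time_s: 6.62
tcp_pos: [0.459, -0.0874, 0.1549]
ee_rot: [[0.908, -0.419, -0.002], [-0.419, -0.908, 0.0], [-0.002, 0.001, -1.0]]
wrist_force: [1.0, -0.2, -0.9]
gripper_width: 0.97
```

```bash
python3 plan.py 473 -287 190 90; python3 - <<'E'
from h import *
show("top","pics/t2.png")
im=cv2.imread("pics/t2.png"); cv2.imwrite("pics/t2z.png",cv2.resize(im[120:280,220:480],None,fx=3,fy=3))
E
```

```text
t 6.625 tcp [459.  -87.4 154.9] jaw -114.8 w 84.4 F [ 1.  -0.2 -0.9] j [  9.  11. -27.  -0. -53.  56.]
shift tool now [ 96.3 175.4 -35.2]  after turn [ 14.  199.6 -35.1]  rotvec [ 0.0005  0.0023 -0.4324]
```

View pics/t2z.png

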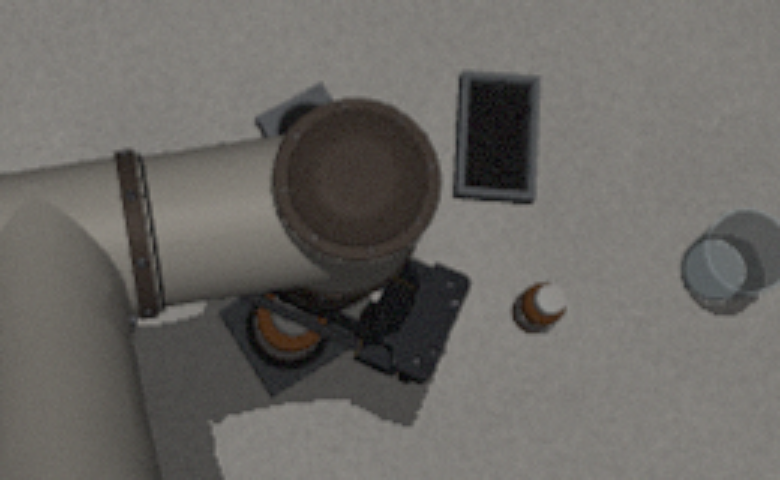

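```bash
cat >> plan.py <<'E'
import math
ang_=math.radians(t-jaw); n=max(math.ceil(abs(ang_)/.18),math.ceil(np.linalg.norm(d)/52))
for i in range(n):
    th=math.radians(jaw)+ang_*i/n
    y=np.array([math.cos(th),math.sin(th),0]);M=np.c_[np.cross(y,z),y,z]
    print("row",(M.T@d/n).round(0),round(-ang_/n,3))
E
python3 plan.py 478 -285 190 25
```

```text
t 6.675 tcp [462.4 -87.5 160.1] jaw -114.7 w 84.5 F [ 2.3 -0.1  3.6] j [  9.  10. -26.   0. -53.  56.]
shift tool now [ 96.9 172.8 -29.7]  after turn [185.6  69.3 -29.9]  rotvec [-0.0054 -0.006   0.7036]
row [24. 43. -7.] 0.176
row [31. 38. -7.] 0.176
row [38. 32. -7.] 0.176
row [43. 25. -7.] 0.176
```

Emit:
carry_out(commands=[24,43,-7,0,0,0.176,31,38,-7,0,0,0.176,38,32,-7,0,0,0.176,43,25,-7,0,0,0.176,0,0,0,0,0,0], grip=70)

```text
time_s: 7.3
tcp_pos: [0.4799, -0.29, 0.191]
ee_rot: [[0.405, -0.914, 0.016], [-0.914, -0.405, -0.001], [0.008, -0.014, -1.0]]
wrist_force: [-0.4, -0.1, 0.2]
gripper_width: 0.807
```

```bash
python3 plan.py 473 -287 21; python3 - <<'E'
from h import *
c=calibration("wrist"); np.save("c3.npy",c,allow_pickle=True)
show("wrist","pics/w3.png")
E
```

```text
t 7.3 tcp [ 479.9 -290.   191. ] jaw -156.1 w 70.2 F [-0.4 -0.1  0.2] j [-15.  17. -12.  -0. -60.  39.]
shift tool now [ -6.8   7.5 169.9]  after turn [ -5.5   5.  170. ]  rotvec [-0.0142 -0.0075 -0.0001]
row [-1.  1. 43.] -0.0
row [-1.  1. 43.] -0.0
row [-1.  1. 43.] -0.0
row [-1.  1. 43.] -0.0
```

View pics/w3.png

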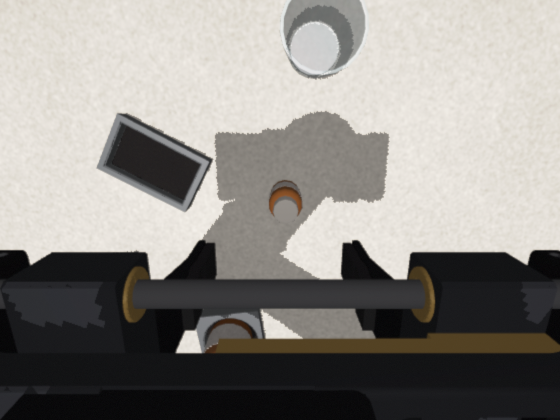

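The small bottle's cap is at about (285,209). The beaker rim is at (324,30), well clear.

```bash
python3 - <<'E'
from h import *
c=np.load("c3.npy",allow_pickle=True).item()
im=cv2.GaussianBlur(cv2.imread("pics/w3.png"),(3,3),0).astype(int)
roi=np.zeros(im.shape[:2],bool); roi[165:225,262:308]=1
sat=im.max(2)-im.min(2)
for b in blobs((sat>50)&roi,50,4000):
    (u,v),r=cv2.minEnclosingCircle(b); print("body",u,v,r,ray(c,(u,v),.05))
print(ray(c,(285.5,209),.072))
E
```

```text
body 284.80767822265625 203.8076934814453 16.055208206176758 [[ 0.47290707 -0.28418934]]
[[ 0.47284913 -0.28532997]]
```

Emit:
carry_out(commands=[-6,5,0,-0.014,-0.007,0,0,0,45,0,0,0,0,0,45,0,0,0,0,0,30,0,0,0,0,0,10,0,0,0])

```text
time_s: 7.98
tcp_pos: [0.4716, -0.2793, 0.0587]
ee_rot: [[0.416, -0.909, -0.001], [-0.909, -0.416, 0.0], [-0.0, 0.0, -1.0]]
wrist_force: [0.8, -0.1, 1.2]
gripper_width: 0.802
```

```bash
python3 plan.py 473 -286 21
```

```text
t 7.975 tcp [ 471.6 -279.3   58.7] jaw -155.4 w 69.8 F [ 0.8 -0.1  1.2] j [-14.  25. -22.  -0. -43.  38.]
shift tool now [ 6.7  1.5 37.7]  after turn [ 6.6  1.5 37.7]  rotvec [ 0.0004  0.0004 -0.    ]
row [ 7.  2. 38.] -0.0
```

Emit:
carry_out(commands=[5,1,15,0,0,0,0,0,13,0,0,0,0,0,5,0,0,0,0,0,0,0,0,0])

```text
time_s: 8.48
tcp_pos: [0.4745, -0.2839, 0.0256]
ee_rot: [[0.419, -0.908, 0.002], [-0.908, -0.419, -0.001], [0.002, -0.002, -1.0]]
wrist_force: [-0.7, 0.4, -0.3]
gripper_width: 0.806
```

```bash
python3 plan.py 473 -286 21
```

```text
t 8.475 tcp [ 474.5 -283.9   25.6] jaw -155.2 w 70.1 F [-0.7  0.4 -0.3] j [-14.  28. -23.   0. -39.  39.]
shift tool now [1.3 2.2 4.6]  after turn [1.3 2.2 4.6]  rotvec [-0.0017 -0.0019 -0.    ]
row [1. 2. 5.] -0.0
```

Emit:
carry_out(commands=[1.3,2.2,5,0,0,0,0,0,1,0,0,0,0,0,1,0,0,0])

```text
time_s: 8.85
tcp_pos: [0.4738, -0.2867, 0.0194]
ee_rot: [[0.419, -0.908, 0.005], [-0.908, -0.419, -0.002], [0.004, -0.004, -1.0]]
wrist_force: [-0.0, -0.4, 0.2]
gripper_width: 0.8
```

Emit:
carry_out(commands=[0,0,0,0,0,0,0,0,0.5,0,0,0,0,0,0,0,0,0,0,0,0.5,0,0,0,0,0,0,0,0,0], grip=25)

```text
time_s: 9.48
tcp_pos: [0.4739, -0.2867, 0.0186]
ee_rot: [[0.419, -0.908, 0.005], [-0.908, -0.419, -0.002], [0.004, -0.004, -1.0]]
wrist_force: [-0.1, -0.6, -0.1]
gripper_width: 0.379
```

Emit:
carry_out(commands=[0,0,0.3,0,0,0,0,0,0,0,0,0])

```text
time_s: 9.72
tcp_pos: [0.4739, -0.2867, 0.0186]
ee_rot: [[0.419, -0.908, 0.005], [-0.908, -0.419, -0.002], [0.004, -0.004, -1.0]]
wrist_force: [-0.3, 0.1, -0.3]
gripper_width: 0.382
```

```bash
python3 plan.py 473 -286 21
```

```text
t 9.725 tcp [ 473.9 -286.7   18.6] jaw -155.2 w 33.2 F [-0.3  0.1 -0.3] j [-14.  28. -24.   0. -38.  39.]
shift tool now [-1.   0.5 -2.4]  after turn [-1.   0.5 -2.4]  rotvec [-0.004  -0.0042 -0.    ]
row [-1.  1. -2.] -0.0
```

Emit:
carry_out(commands=[0,0,-20,0,0,0,0,0,-40,-0.004,-0.004,0,0,0,-45,0,0,0])

```text
time_s: 10.1
tcp_pos: [0.4703, -0.2853, 0.1209]
ee_rot: [[0.418, -0.908, -0.011], [-0.908, -0.418, 0.004], [-0.009, 0.009, -1.0]]
wrist_force: [0.6, 0.1, -0.7]
gripper_width: 0.379
```

```bash
python3 plan.py 613 -115 125
```

```text
t 10.1 tcp [ 470.3 -285.3  120.9] jaw -155.3 w 33.0 F [ 0.6  0.1 -0.7] j [-14.  21. -18.  -0. -52.  39.]
shift tool now [ -95.1 -200.8   -5. ]  after turn [ -95.1 -200.8   -4.1]  rotvec [ 0.0087  0.0086 -0.    ]
row [-19. -40.  -1.] -0.0
row [-19. -40.  -1.] -0.0
row [-19. -40.  -1.] -0.0
row [-19. -40.  -1.] -0.0
row [-19. -40.  -1.] -0.0
```

Emit:
carry_out(commands=[-21,-44,-1,0.008,0.008,0,-21,-44,-1,0,0,0,-21,-44,-1,0,0,0,-19,-40,0,0,0,0,-10,-22,0,0,0,0])

```text
time_s: 10.72
tcp_pos: [0.6128, -0.1179, 0.1276]
ee_rot: [[0.413, -0.911, 0.007], [-0.911, -0.413, -0.001], [0.004, -0.006, -1.0]]
wrist_force: [0.8, -0.4, -0.5]
gripper_width: 0.389
```

```bash
python3 plan.py 620 -106 60; python3 - <<'E'
from h import *
c=calibration("wrist"); np.save("c4.npy",c,allow_pickle=True)
show("wrist","pics/w4.png")
E
```

```text
t 10.725 tcp [ 612.8 -117.9  127.6] jaw -155.6 w 33.8 F [ 0.8 -0.4 -0.5] j [  4.  26.  -7.   0. -56.  20.]
shift tool now [ -8.1 -11.   67.6]  after turn [ -7.9 -11.5  67.6]  rotvec [-0.0063 -0.0037 -0.    ]
row [-4. -6. 34.] -0.0
row [-4. -6. 34.] -0.0
```

View pics/w4.png

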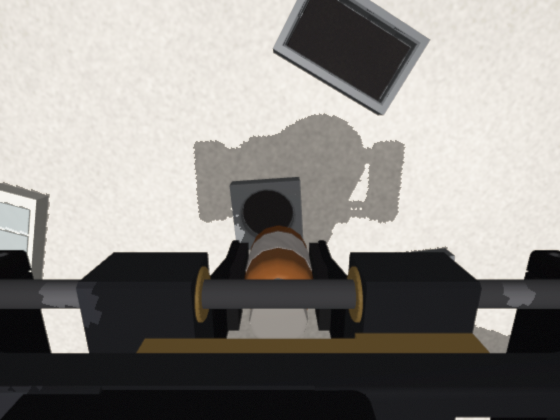

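The small bottle is held. The small holder's far corners are at (231,183) and (299,178). The oblong holder's corners are at (274,48), (429,40) and (381,114).

```bash
python3 - <<'E'
from h import *
c=np.load("c4.npy",allow_pickle=True).item()
def two(a,b,h):
    a,b=ray(c,[a,b],.018)*1000
    e=b-a; n=np.array([e[1],-e[0]])/np.hypot(*e); print(np.hypot(*e),np.degrees(np.arctan2(e[1],e[0])))
    for s in(1,-1): print((a+b)/2+s*n*h)
two((231,183),(299,178),31)
two((274,49),(381,114),32)
two((429,40),(381,114),52)
E
```

```text
59.513963448553234 -151.21209383033334
[ 618.28640339 -104.58179283]
[ 648.14366248 -158.91911039]
100.3060090829281 175.4138675734223
[ 621.36748479 -194.23773931]
[ 616.25019411 -258.03282796]
63.572823719656775 84.10707062320654
[ 617.27811346 -259.08243158]
[ 513.82770201 -248.40477404]
```

Emit:
carry_out(commands=[-8,-10,20,-0.006,-0.004,0,0,0,25,0,0,0,0,0,12,0,0,0,0,0,0,0,0,0])

```text
time_s: 11.28
tcp_pos: [0.6185, -0.1048, 0.0644]
ee_rot: [[0.413, -0.911, -0.005], [-0.911, -0.413, 0.001], [-0.003, 0.004, -1.0]]
wrist_force: [0.5, -0.4, -1.1]
gripper_width: 0.383
```

```bash
python3 plan.py 619 -105.5 23.6
```

```text
t 11.275 tcp [ 618.5 -104.8   64.4] jaw -155.6 w 33.3 F [ 0.5 -0.4 -1.1] j [  5.  31. -10.  -0. -50.  19.]
shift tool now [ 1.  -0.3 40.8]  after turn [ 0.9 -0.2 40.8]  rotvec [ 0.0036  0.0031 -0.    ]
row [ 1. -0. 41.] -0.0
```

Emit:
carry_out(commands=[1,0,15,0.004,0.003,0,0,0,10,0,0,0,0,0,5,0,0,0,0,0,3,0,0,0,0,0,2,0,0,0])

```text
time_s: 11.9
tcp_pos: [0.6207, -0.1069, 0.0309]
ee_rot: [[0.412, -0.911, 0.005], [-0.911, -0.412, -0.0], [0.003, -0.005, -1.0]]
wrist_force: [0.3, -0.3, -0.9]
gripper_width: 0.383
```

```bash
python3 plan.py 619 -105.5 23.6
```

```text
t 11.9 tcp [ 620.7 -106.9   30.9] jaw -155.7 w 33.4 F [ 0.3 -0.3 -0.9] j [  5.  33. -12.   0. -45.  19.]
shift tool now [-2.   1.1  7.3]  after turn [-2.   1.   7.3]  rotvec [-0.0049 -0.0025 -0.    ]
row [-2.  1.  7.] -0.0
```

Emit:
carry_out(commands=[-2,1,3,-0.004,-0.002,0,0,0,2,0,0,0,0,0,1,0,0,0,0,0,1,0,0,0])

```text
time_s: 12.4
tcp_pos: [0.6194, -0.1052, 0.0241]
ee_rot: [[0.412, -0.911, 0.002], [-0.911, -0.412, -0.0], [0.001, -0.002, -1.0]]
wrist_force: [-0.1, 0.3, -1.7]
gripper_width: 0.381
```

```bash
python3 plan.py 619 -105.5 23.6
```

```text
t 12.4 tcp [ 619.4 -105.2   24.1] jaw -155.7 w 33.2 F [-0.1  0.3 -1.7] j [  5.  33. -12.   0. -44.  19.]
shift tool now [0.1 0.5 0.5]  after turn [0.1 0.5 0.5]  rotvec [-0.0018 -0.0009 -0.    ]
row [0. 0. 1.] -0.0
```

Emit:
carry_out(commands=[0,0,0.8,0,0,0,0,0,0.5,0,0,0])

```text
time_s: 12.65
tcp_pos: [0.6194, -0.1052, 0.0236]
ee_rot: [[0.412, -0.911, 0.002], [-0.911, -0.412, -0.0], [0.001, -0.002, -1.0]]
wrist_force: [-1.1, 0.9, 2.9]
gripper_width: 0.382
```

Emit:
carry_out(commands=[0,0,0,0,0,0,0,0,0,0,0,0,0,0,0,0,0,0], grip=65)

```text
time_s: 13.02
tcp_pos: [0.6201, -0.1053, 0.0238]
ee_rot: [[0.412, -0.911, 0.004], [-0.911, -0.412, -0.0], [0.002, -0.003, -1.0]]
wrist_force: [0.0, -0.2, 0.4]
gripper_width: 0.638
```

Emit:
carry_out(commands=[0,0,-30,0,0,0,0,0,-50,0,0,0,0,0,-50,0,0,0,0,0,-20,0,0,0], grip=65)

```text
time_s: 13.52
tcp_pos: [0.6185, -0.1055, 0.1752]
ee_rot: [[0.412, -0.911, -0.002], [-0.911, -0.412, -0.001], [-0.0, 0.002, -1.0]]
wrist_force: [0.2, -0.7, -0.5]
gripper_width: 0.747
```

```bash
python3 plan.py 614 275 190 14.7; python3 - <<'E'
from h import *
show("scene","pics/s2.png")
im=cv2.imread("pics/s2.png"); cv2.imwrite("pics/s2z.png",cv2.resize(im[140:340,100:450],None,fx=2.2,fy=2.2))
E
```

```text
t 13.525 tcp [ 618.5 -105.5  175.2] jaw -155.7 w 65.0 F [ 0.2 -0.7 -0.5] j [  5.  24.  -3.   0. -63.  19.]
shift tool now [-348.5 -152.6  -15.2]  after turn [-369.2  -92.2  -14.8]  rotvec [ 2.500e-03 -1.000e-04  1.681e-01]
row [-44. -19.  -2.] 0.021
row [-44. -18.  -2.] 0.021
row [-44. -17.  -2.] 0.021
row [-45. -16.  -2.] 0.021
row [-45. -15.  -2.] 0.021
row [-45. -14.  -2.] 0.021
row [-46. -13.  -2.] 0.021
row [-46. -12.  -2.] 0.021
```

View pics/s2z.png

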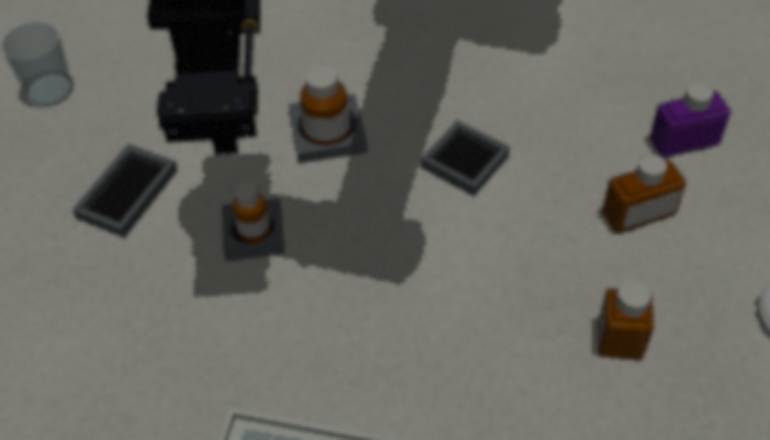

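Both round bottles stand in their holders. Next is the square bottle.

Emit:
carry_out(commands=[-48,-20,-2,0,0,0.034,-48,-19,-2,0,0,0.034,-48,-17,-2,0,0,0.034,-49,-15,-2,0,0,0.034,-49,-13,-2,0,0,0.034])

```text
time_s: 14.2
tcp_pos: [0.6138, 0.154, 0.1838]
ee_rot: [[0.239, -0.971, -0.001], [-0.971, -0.239, -0.002], [0.001, 0.002, -1.0]]
wrist_force: [0.6, 0.3, 0.6]
gripper_width: 0.744
```

```bash
python3 plan.py 614 280 190 14.7
```

```text
t 14.2 tcp [613.8 154.  183.8] jaw -166.2 w 64.7 F [0.6 0.3 0.6] j [ 29.  24.  -2.   0. -64. -15.]
shift tool now [-122.3  -30.3   -6.5]  after turn [-121.8  -32.2   -6.2]  rotvec [ 0.0016 -0.0014 -0.0155]
row [-41. -10.  -2.] -0.005
row [-41. -10.  -2.] -0.005
row [-41. -11.  -2.] -0.005
```

Emit:
carry_out(commands=[-40,-10,-2,0,0,-0.005,-40,-10,-2,0,0,-0.005,-30,-8,-2,0,0,-0.005,0,0,0,0,0,0])

```text
time_s: 14.7
tcp_pos: [0.6119, 0.2748, 0.1845]
ee_rot: [[0.258, -0.966, -0.006], [-0.966, -0.258, -0.004], [0.002, 0.007, -1.0]]
wrist_force: [-0.0, -0.7, 0.1]
gripper_width: 0.749
```

```bash
python3 plan.py 614 285 190 14.7;python3 - <<'E'
from h import *
c=calibration("wrist"); np.save("c5.npy",c,allow_pickle=True)
show("wrist","pics/w5.png")
E
```

```text
t 14.7 tcp [611.9 274.8 184.5] jaw -165.0 w 65.1 F [-0.  -0.7  0.1] j [ 38.  28.   5.  -0. -67. -23.]
shift tool now [-9.3 -4.6 -5.6]  after turn [-9.4 -4.6 -5.5]  rotvec [ 0.0069 -0.0023  0.0045]
row [-9. -5. -5.] 0.004
```

View pics/w5.png

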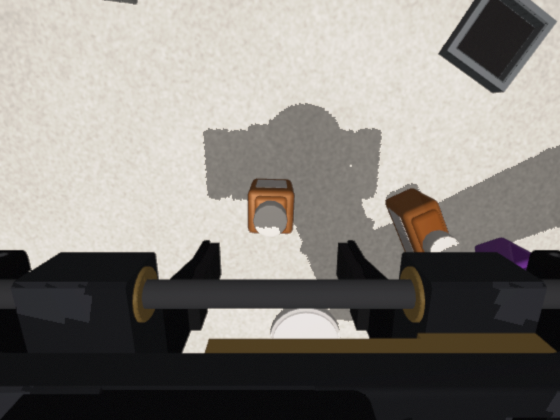

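The square bottle is nearly aligned with the jaws and its cap is at (270,220). I'll measure the amber blob.

```bash
python3 - <<'E'
from h import *
c=np.load("c5.npy",allow_pickle=True).item()
im=cv2.GaussianBlur(cv2.imread("pics/w5.png"),(3,3),0).astype(int)
roi=np.zeros(im.shape[:2],bool); roi[150:245,235:310]=1
sat=im.max(2)-im.min(2)
for b in blobs((sat>50)&roi,50,4000): print(b.min(0),b.max(0),ang(ray(c,b,.062)))
print(ray(c,(270.5,217),.086),ray(c,[(248,233),(294,233)],.062))
E
```

```text
[248 189] [293 233] (array([615.8, 287.2]), array([41.9, 42.7]), 13.1)
[[0.61570856 0.28505415]] [[0.63089461 0.31375101]
 [0.58833191 0.30247503]]
```

Emit:
carry_out(commands=[-10,-5,0,0.006,-0.002,0.004,0,0,45,0,0,0,0,0,45,0,0,0,0,0,30,0,0,0,0,0,10,0,0,0], grip=75)

```text
time_s: 15.38
tcp_pos: [0.6162, 0.2824, 0.052]
ee_rot: [[0.247, -0.969, 0.003], [-0.969, -0.247, 0.002], [-0.001, -0.003, -1.0]]
wrist_force: [-1.2, -0.1, -0.1]
gripper_width: 0.859
```

```bash
python3 plan.py 615 286 23 15
```

```text
t 15.375 tcp [616.2 282.4  52. ] jaw -165.7 w 74.7 F [-1.2 -0.1 -0.1] j [ 38.  35.  -3.   0. -51. -24.]
shift tool now [-3.7  0.4 29. ]  after turn [-3.8  0.3 29. ]  rotvec [-0.003   0.0009 -0.012 ]
row [-4.  0. 29.] -0.012
```

Emit:
carry_out(commands=[-4,0,14,-0.003,0,-0.01,0,0,8,0,0,0,0,0,4,0,0,0,0,0,1,0,0,0])

```text
time_s: 15.88
tcp_pos: [0.6172, 0.2871, 0.026]
ee_rot: [[0.257, -0.966, 0.004], [-0.966, -0.257, 0.003], [-0.002, -0.004, -1.0]]
wrist_force: [-0.4, 0.3, -1.1]
gripper_width: 0.862
```

```bash
python3 plan.py 615 286 23 15
```

```text
t 15.875 tcp [617.2 287.1  26. ] jaw -165.1 w 75.0 F [-0.4  0.3 -1.1] j [ 39.  37.  -4.  -0. -49. -24.]
shift tool now [0.5 2.5 3. ]  after turn [0.5 2.5 3. ]  rotvec [-0.0044  0.0021 -0.0019]
row [1. 2. 3.] -0.002
```

Emit:
carry_out(commands=[0.5,2.5,3,-0.004,0.002,0,0,0,1,0,0,0,0,0,0,0,0,0])

```text
time_s: 16.25
tcp_pos: [0.6154, 0.2864, 0.0231]
ee_rot: [[0.257, -0.966, 0.002], [-0.966, -0.257, 0.001], [-0.001, -0.003, -1.0]]
wrist_force: [-0.3, 0.1, -0.5]
gripper_width: 0.861
```

Emit:
carry_out(commands=[0,0,0,0,0,0,0,0,0,0,0,0,0,0,0,0,0,0,0,0,0,0,0,0,0,0,0,0,0,0], grip=35)

```text
time_s: 16.88
tcp_pos: [0.6157, 0.2866, 0.0235]
ee_rot: [[0.257, -0.966, 0.003], [-0.966, -0.257, 0.002], [-0.001, -0.003, -1.0]]
wrist_force: [1.1, 1.1, -0.4]
gripper_width: 0.504
```

```bash
python3 plan.py 615 286 23 15
```

```text
t 16.875 tcp [615.7 286.6  23.5] jaw -165.1 w 43.9 F [ 1.1  1.1 -0.4] j [ 39.  37.  -4.   0. -48. -24.]
shift tool now [0.4 0.9 0.5]  after turn [0.4 0.9 0.5]  rotvec [-0.0035  0.0011 -0.0016]
row [0. 1. 1.] -0.002
```

Emit:
carry_out(commands=[0,0,-15,0,0,0,0,0,-40,-0.003,0,0,0,0,-45,0,0,0])

```text
time_s: 17.25
tcp_pos: [0.6125, 0.2845, 0.1216]
ee_rot: [[0.256, -0.967, -0.011], [-0.967, -0.256, -0.006], [0.003, 0.012, -1.0]]
wrist_force: [0.6, 0.0, -2.5]
gripper_width: 0.503
```

```bash
python3 plan.py 453 85 125 -15.8
```

```text
t 17.25 tcp [612.5 284.5 121.6] jaw -165.1 w 43.8 F [ 0.6  0.  -2.5] j [ 39.  32.   1.  -0. -60. -24.]
shift tool now [151.9 205.4  -0.6]  after turn [235.4  99.2  -3.4]  rotvec [ 0.0107 -0.0058  0.535 ]
row [30. 41. -1.] 0.107
row [35. 38. -1.] 0.107
row [38. 34. -1.] 0.107
row [42. 29. -1.] 0.107
row [45. 25. -1.] 0.107
```

Emit:
carry_out(commands=[30,41,0,0.01,-0.005,0.107,35,38,0,0,0,0.107,38,34,0,0,0,0.107,42,29,0,0,0,0.107,38,21,0,0,0,0.107])

```text
time_s: 17.88
tcp_pos: [0.4566, 0.0906, 0.1285]
ee_rot: [[-0.286, -0.958, 0.014], [-0.958, 0.286, 0.011], [-0.014, -0.01, -1.0]]
wrist_force: [0.3, 0.1, -1.0]
gripper_width: 0.505
```

```bash
python3 plan.py 448 76 60 -15.8; python3 - <<'E'
from h import *
c=calibration("wrist"); np.save("c6.npy",c,allow_pickle=True)
show("wrist","pics/w6.png")
E
```

```text
t 17.875 tcp [456.6  90.6 128.5] jaw 163.4 w 43.9 F [ 0.3  0.1 -1. ] j [ 31.  12. -29.  -0. -48. -48.]
shift tool now [17.4  4.8 68.2]  after turn [16.4  4.3 68.5]  rotvec [-0.0101  0.0139 -0.0139]
row [ 8.  2. 34.] -0.007
row [ 8.  2. 34.] -0.007
```

View pics/w6.png

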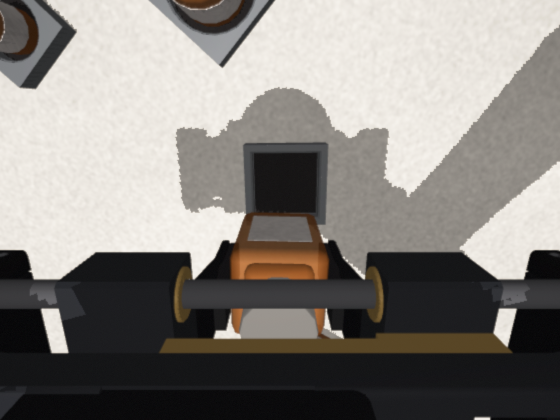

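The square bottle is held. The square holder's far corners are at (244,143) and (328,143).

```bash
python3 - <<'E'
from h import *
c=np.load("c6.npy",allow_pickle=True).item()
def two(a,b,h):
    a,b=ray(c,[a,b],.018)*1000
    e=b-a; n=np.array([e[1],-e[0]])/np.hypot(*e); print(np.hypot(*e),np.degrees(np.arctan2(e[1],e[0])))
    for s in(1,-1): print((a+b)/2+s*n*h)
two((244,143),(328,143),36)
E
python3 plan.py 447.5 76 60 -16
```

```text
70.80440232196268 163.48681214485774
[446.7674743   77.69575368]
[426.30248013   8.66544139]
t 17.925 tcp [451.2  86.8 127.6] jaw 163.1 w 43.7 F [-5.3 -2.8 -2.1] j [ 31.  12. -30.  -0. -48. -48.]
shift tool now [12.1  0.7 67.5]  after turn [11.4  0.6 67.6]  rotvec [-0.004   0.0099 -0.0164]
row [ 6.  0. 34.] -0.008
row [ 6.  0. 34.] -0.008
```

Target (447.5,76.5), angle -16.2.

Emit:
carry_out(commands=[10,0,15,-0.004,0.01,-0.013,0,0,25,0,0,0,0,0,15,0,0,0,0,0,0,0,0,0])

```text
time_s: 18.42
tcp_pos: [0.4489, 0.0765, 0.0757]
ee_rot: [[-0.279, -0.96, 0.006], [-0.96, 0.279, 0.003], [-0.005, -0.005, -1.0]]
wrist_force: [0.8, 0.3, -2.1]
gripper_width: 0.503
```

```bash
python3 plan.py 447.5 76.5 28.5 -16.2
```

```text
t 18.425 tcp [448.9  76.5  75.7] jaw 163.8 w 43.8 F [ 0.8  0.3 -2.1] j [ 30.  16. -34.   0. -40. -46.]
shift tool now [ 0.6  1.6 47.2]  after turn [ 0.4  1.3 47.2]  rotvec [-0.0053  0.0048  0.0004]
row [ 0.  1. 47.] 0.0
```

Emit:
carry_out(commands=[0,1,18,-0.005,0.005,0,0,0,12,0,0,0,0,0,5,0,0,0,0,0,3,0,0,0])

```text
time_s: 18.92
tcp_pos: [0.4512, 0.0786, 0.0401]
ee_rot: [[-0.277, -0.961, 0.007], [-0.961, 0.277, 0.003], [-0.005, -0.006, -1.0]]
wrist_force: [0.0, -0.8, -2.7]
gripper_width: 0.505
```

```bash
python3 plan.py 447.5 76.5 28.5 -16.2
```

```text
t 18.925 tcp [451.2  78.6  40.1] jaw 163.9 w 44.0 F [ 0.  -0.8 -2.7] j [ 30.  19. -36.   0. -34. -47.]
shift tool now [ 3.1  3.1 11.6]  after turn [ 3.   3.  11.6]  rotvec [-0.0062  0.0048  0.0024]
row [ 3.  3. 12.] 0.002
```

Emit:
carry_out(commands=[3,3,3,-0.006,0.005,0,0,0,4,0,0,0,0,0,2,0,0,0,0,0,1,0,0,0])

```text
time_s: 19.42
tcp_pos: [0.4478, 0.0766, 0.0302]
ee_rot: [[-0.276, -0.961, 0.001], [-0.961, 0.276, 0.0], [-0.0, -0.001, -1.0]]
wrist_force: [-0.2, -0.2, -2.0]
gripper_width: 0.502
```

```bash
python3 plan.py 447.5 76.5 28.5 -16.2
```

```text
t 19.425 tcp [447.8  76.6  30.2] jaw 164.0 w 43.7 F [-0.2 -0.2 -2. ] j [ 30.  20. -37.   0. -33. -46.]
shift tool now [0.2 0.3 1.7]  after turn [0.2 0.3 1.7]  rotvec [-0.001   0.0004  0.0026]
row [0. 0. 2.] 0.003
```

Emit:
carry_out(commands=[0,0,1.2,0,0,0,0,0,0.7,0,0,0,0,0,0.5,0,0,0])

```text
time_s: 19.8
tcp_pos: [0.4479, 0.0767, 0.0284]
ee_rot: [[-0.276, -0.961, 0.001], [-0.961, 0.276, -0.0], [-0.0, -0.001, -1.0]]
wrist_force: [-2.7, 0.1, 6.2]
gripper_width: 0.503
```

Emit:
carry_out(commands=[0,0,0,0,0,0,0,0,0,0,0,0,0,0,0,0,0,0], grip=75)

```text
time_s: 20.18
tcp_pos: [0.4488, 0.0771, 0.0288]
ee_rot: [[-0.276, -0.961, 0.003], [-0.961, 0.276, 0.001], [-0.002, -0.003, -1.0]]
wrist_force: [0.0, -0.2, 0.1]
gripper_width: 0.761
```

Emit:
carry_out(commands=[0,0,-30,0,0,0,0,0,-50,0,0,0,0,0,-50,0,0,0,0,0,-20,0,0,0])

```text
time_s: 20.68
tcp_pos: [0.4476, 0.0764, 0.1813]
ee_rot: [[-0.276, -0.961, -0.001], [-0.961, 0.276, -0.002], [0.002, 0.001, -1.0]]
wrist_force: [-0.5, 0.5, -0.2]
gripper_width: 0.86
```

```bash
python3 plan.py 457 265 190 39.5; python3 - <<'E'
from h import *
show("scene","pics/s3.png")
im=cv2.imread("pics/s3.png"); cv2.imwrite("pics/s3z.png",cv2.resize(im[140:340,100:450],None,fx=2.2,fy=2.2))
E
```

```text
t 20.675 tcp [447.6  76.4 181.3] jaw 164.0 w 74.8 F [-0.5  0.5 -0.2] j [ 30.   8. -26.   0. -57. -46.]
shift tool now [-183.9   43.    -9. ]  after turn [-139.5 -127.2   -8.7]  rotvec [ 0.0018 -0.0017 -0.9689]
row [-31.   7.  -1.] -0.161
row [-31.   2.  -1.] -0.161
row [-31.  -3.  -1.] -0.161
row [-30.  -8.  -1.] -0.161
row [-29. -13.  -1.] -0.161
row [-26. -17.  -1.] -0.161
```

View pics/s3z.png

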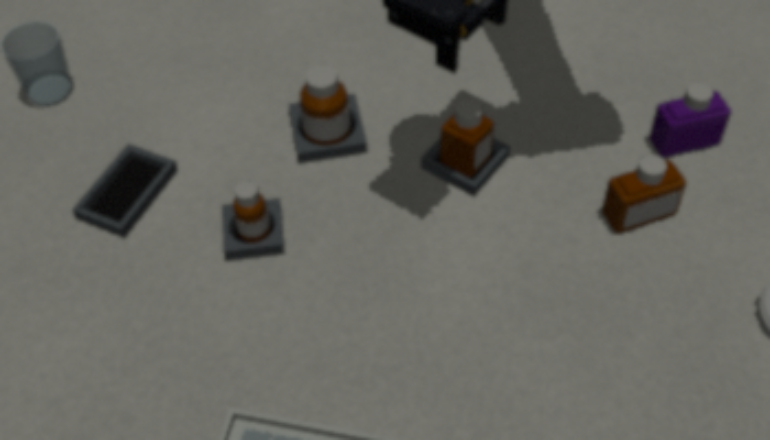

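Three bottles are seated. Now the oblong one.

Emit:
carry_out(commands=[-31,7,-1,0,0,-0.161,-31,2,-1,0,0,-0.161,-31,-3,-1,0,0,-0.161,-30,-8,-1,0,0,-0.161,-29,-13,-1,0,0,-0.161])

```text
time_s: 21.35
tcp_pos: [0.4549, 0.2355, 0.1858]
ee_rot: [[0.521, -0.854, 0.0], [-0.854, -0.521, -0.002], [0.001, 0.001, -1.0]]
wrist_force: [0.0, -0.1, 0.8]
gripper_width: 0.862
```

Emit:
carry_out(commands=[-26,-17,-1,0,0,-0.16,0,0,0,0,0,0])

```text
time_s: 21.6
tcp_pos: [0.4553, 0.2689, 0.1847]
ee_rot: [[0.656, -0.755, -0.002], [-0.755, -0.656, -0.003], [0.001, 0.003, -1.0]]
wrist_force: [-1.1, -0.0, 1.1]
gripper_width: 0.863
```

```bash
python3 plan.py 456 272 190 40;python3 - <<'E'
from h import *
c=calibration("wrist"); np.save("c7.npy",c,allow_pickle=True)
show("wrist","pics/w7.png")
E
```

```text
t 21.6 tcp [455.3 268.9 184.7] jaw -139.0 w 75.0 F [-1.1 -0.   1.1] j [ 48.  15. -16.   0. -59.  -7.]
shift tool now [-1.9 -2.5 -5.3]  after turn [-1.9 -2.5 -5.3]  rotvec [ 0.0033 -0.0012  0.017 ]
row [-2. -3. -5.] 0.017
```

View pics/w7.png

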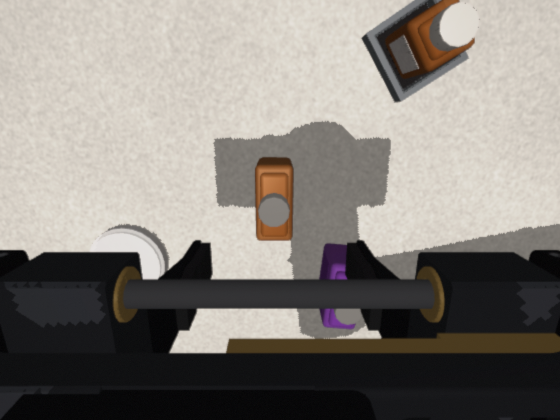

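The oblong bottle is aligned with the tool (blob about 256–293 × 158–240). The purple decoy, at (340,285), is behind the tool and clear.

```bash
python3 - <<'E'
from h import *
c=np.load("c7.npy",allow_pickle=True).item()
im=cv2.GaussianBlur(cv2.imread("pics/w7.png"),(3,3),0).astype(int)
roi=np.zeros(im.shape[:2],bool); roi[140:250,240:310]=1
sat=im.max(2)-im.min(2)
for b in blobs((sat>50)&roi,50,6000): print(b.min(0),b.max(0),ang(ray(c,b,.060)))
print(ray(c,(273,211),.084))
E
```

```text
[255 164] [292 239] (array([456.7, 274.5]), array([34.1, 72.9]), 41.0)
[[0.45646506 0.2752764 ]]
```

Target (456,274), jaw 41, TCP z 22.

Emit:
carry_out(commands=[-3,-4,0,0.003,-0.001,0,0,0,45,0,0,0,0,0,45,0,0,0,0,0,30,0,0,0,0,0,10,0,0,0])

```text
time_s: 22.28
tcp_pos: [0.4573, 0.2705, 0.0523]
ee_rot: [[0.648, -0.762, 0.002], [-0.762, -0.648, 0.002], [-0.0, -0.003, -1.0]]
wrist_force: [0.0, 0.6, 1.1]
gripper_width: 0.86
```

```bash
python3 plan.py 456 274 22 41
```

```text
t 22.275 tcp [457.3 270.5  52.3] jaw -139.6 w 74.8 F [0.  0.6 1.1] j [ 48.  24. -25.   0. -41.  -8.]
shift tool now [-3.5 -1.2 30.3]  after turn [-3.5 -1.3 30.3]  rotvec [-0.0032  0.0002 -0.0106]
row [-4. -1. 30.] -0.011
```

Emit:
carry_out(commands=[-3.5,-1,14,-0.003,0,-0.01,0,0,9,0,0,0,0,0,4,0,0,0,0,0,1,0,0,0])

```text
time_s: 22.78
tcp_pos: [0.4573, 0.2749, 0.0248]
ee_rot: [[0.655, -0.755, 0.003], [-0.755, -0.655, 0.003], [-0.0, -0.004, -1.0]]
wrist_force: [0.2, -0.4, 0.6]
gripper_width: 0.862
```

```bash
python3 plan.py 456 274 22 41
```

```text
t 22.775 tcp [457.3 274.9  24.8] jaw -139.0 w 75.0 F [ 0.2 -0.4  0.6] j [ 48.  26. -26.   0. -37.  -8.]
shift tool now [-0.2  1.6  2.8]  after turn [-0.2  1.6  2.8]  rotvec [-0.0043  0.0003 -0.0008]
row [-0.  2.  3.] -0.001
```

Emit:
carry_out(commands=[0,1.6,3,-0.004,0,0,0,0,0.5,0,0,0,0,0,0,0,0,0])

```text
time_s: 23.15
tcp_pos: [0.4566, 0.2744, 0.0221]
ee_rot: [[0.656, -0.755, 0.002], [-0.755, -0.656, 0.002], [-0.0, -0.002, -1.0]]
wrist_force: [0.4, -0.0, 0.2]
gripper_width: 0.864
```

Emit:
carry_out(commands=[0,0,0,0,0,0,0,0,0,0,0,0,0,0,0,0,0,0,0,0,0,0,0,0,0,0,0,0,0,0], grip=27)

```text
time_s: 23.78
tcp_pos: [0.4565, 0.2743, 0.0224]
ee_rot: [[0.656, -0.755, 0.001], [-0.755, -0.656, 0.002], [-0.0, -0.002, -1.0]]
wrist_force: [-0.8, -0.5, -0.0]
gripper_width: 0.411
```

Emit:
carry_out(commands=[0,0,0,0,0,0,0,0,0,0,0,0])

```text
time_s: 24.02
tcp_pos: [0.4565, 0.2743, 0.0224]
ee_rot: [[0.656, -0.755, 0.001], [-0.755, -0.656, 0.002], [-0.0, -0.002, -1.0]]
wrist_force: [-0.5, -0.0, 1.5]
gripper_width: 0.407
```

```bash
python3 plan.py 456 274 22 41
```

```text
t 24.025 tcp [456.5 274.3  22.4] jaw -139.0 w 35.4 F [-0.5 -0.   1.5] j [ 48.  27. -26.  -0. -37.  -7.]
shift tool now [-0.1  0.6  0.4]  after turn [-0.1  0.6  0.4]  rotvec [-0.0024  0.0005 -0.0006]
row [-0.  1.  0.] -0.001
```

Emit:
carry_out(commands=[0,0,-15,0,0,0,0,0,-40,-0.002,0,0,0,0,-45,0,0,0,0,0,-35,0,0,0])

```text
time_s: 24.52
tcp_pos: [0.4539, 0.2718, 0.1588]
ee_rot: [[0.655, -0.756, -0.008], [-0.756, -0.655, -0.007], [-0.0, 0.011, -1.0]]
wrist_force: [0.3, -0.2, -3.6]
gripper_width: 0.411
```

```bash
python3 plan.py 610 -245 155 84.7
```

```text
t 24.525 tcp [453.9 271.8 158.8] jaw -139.1 w 35.8 F [ 0.3 -0.2 -3.6] j [ 48.  16. -18.  -0. -56.  -7.]
shift tool now [492.9 220.2   6. ]  after turn [203.2 500.2   3.8]  rotvec [ 0.0099  0.0044 -0.7647]
row [45. 20.  0.] -0.07
row [43. 23.  0.] -0.07
row [42. 26.  0.] -0.07
row [40. 29.  0.] -0.07
row [38. 32.  0.] -0.07
row [35. 34.  0.] -0.07
row [33. 36.  0.] -0.07
row [30. 39.  0.] -0.07
row [27. 41.  0.] -0.07
row [25. 42.  0.] -0.07
row [22. 44.  0.] -0.07
```

Emit:
carry_out(commands=[45,20,0,0.005,0.002,-0.07,43,23,0,0.005,0.002,-0.07,42,26,0,0,0,-0.07,40,29,0,0,0,-0.07,38,32,0,0,0,-0.07])

```text
time_s: 25.15
tcp_pos: [0.5292, 0.0346, 0.1663]
ee_rot: [[0.883, -0.469, 0.011], [-0.469, -0.883, 0.007], [0.007, -0.011, -1.0]]
wrist_force: [1.3, 0.3, -2.3]
gripper_width: 0.41
```

```bash
python3 plan.py 610 -245 155 84.7
```

```text
t 25.15 tcp [529.2  34.6 166.3] jaw -118.0 w 35.7 F [ 1.3  0.3 -2.3] j [ 21.  15. -18.  -0. -56.  41.]
shift tool now [202.3 209.2  10.4]  after turn [106.2 270.9  11.3]  rotvec [-0.0097 -0.0091 -0.3955]
row [34. 35.  2.] -0.066
row [31. 37.  2.] -0.066
row [29. 39.  2.] -0.066
row [26. 41.  2.] -0.066
row [23. 42.  2.] -0.066
row [21. 44.  2.] -0.066
```

Emit:
carry_out(commands=[34,35,2,-0.01,-0.009,-0.066,31,37,2,0,0,-0.066,29,39,2,0,0,-0.066,26,41,2,0,0,-0.066,22,38,2,0,0,-0.066])

```text
time_s: 25.78
tcp_pos: [0.5962, -0.2016, 0.158]
ee_rot: [[0.989, -0.147, -0.001], [-0.147, -0.989, 0.004], [-0.001, -0.004, -1.0]]
wrist_force: [1.5, 0.2, -2.5]
gripper_width: 0.41
```

Emit:
carry_out(commands=[10,25,2,0,0,-0.06,0,0,0,0,0,0])

```text
time_s: 26.02
tcp_pos: [0.6017, -0.2316, 0.1554]
ee_rot: [[0.996, -0.091, -0.003], [-0.091, -0.996, 0.004], [-0.003, -0.004, -1.0]]
wrist_force: [0.5, 0.7, -2.9]
gripper_width: 0.41
```

```bash
python3 plan.py 617.5 -261 60 84.7;python3 - <<'E'
from h import *
c=calibration("wrist"); np.save("c8.npy",c,allow_pickle=True)
show("wrist","pics/w8.png")
E
```

```text
t 26.025 tcp [ 601.7 -231.6  155.4] jaw -95.2 w 35.7 F [ 0.5  0.7 -2.9] j [ -7.  27.  -2.  -0. -62.  92.]
shift tool now [18.7 28.3 95.2]  after turn [18.5 27.8 95.4]  rotvec [-0.0042  0.003   0.0017]
row [ 9. 14. 48.] 0.001
row [ 9. 14. 48.] 0.001
```

View pics/w8.png

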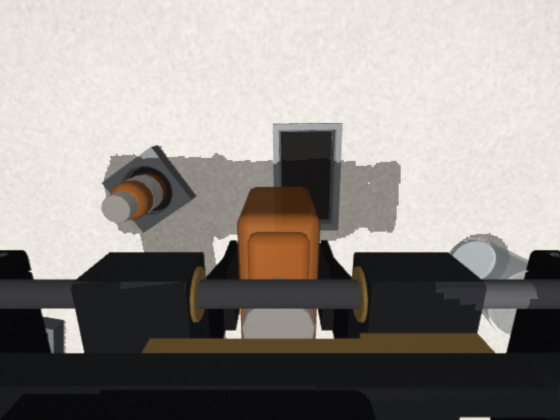

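```bash
python3 - <<'E'
from h import *
c=np.load("c8.npy",allow_pickle=True).item()
def two(a,b,h):
    a,b=ray(c,[a,b],.018)*1000
    e=b-a; n=np.array([e[1],-e[0]])/np.hypot(*e); print(np.hypot(*e),np.degrees(np.arctan2(e[1],e[0])))
    for s in(1,-1): print((a+b)/2+s*n*h)
two((273,123.5),(342,123.5),52)
print(ray(calibration("top"),(457,211),.085))
E
```

```text
62.932130126344674 -95.17120411397983
[ 615.90152823 -257.85120533]
[ 719.47822985 -267.22493897]
[[ 0.48924552 -0.4059417 ]]
```

Emit:
carry_out(commands=[17,26,20,-0.004,0.003,0,0,0,35,0,0,0,0,0,20,0,0,0,0,0,0,0,0,0])

```text
time_s: 26.58
tcp_pos: [0.6162, -0.2545, 0.081]
ee_rot: [[0.996, -0.088, 0.002], [-0.088, -0.996, 0.001], [0.001, -0.002, -1.0]]
wrist_force: [-0.7, -0.0, -3.4]
gripper_width: 0.412
```

```bash
python3 plan.py 617 -260 27.4 84.8
```

```text
t 26.575 tcp [ 616.2 -254.5   81. ] jaw -95.1 w 35.8 F [-0.7 -0.  -3.4] j [ -9.  33.  -3.  -0. -54.  94.]
shift tool now [ 1.2  5.5 53.6]  after turn [ 1.3  5.5 53.6]  rotvec [-0.0016 -0.0014  0.0026]
row [ 1.  3. 27.] 0.001
row [ 1.  3. 27.] 0.001
```

Emit:
carry_out(commands=[1,5.5,15,0,0,0,0,0,12,0,0,0,0,0,8,0,0,0,0,0,3,0,0,0])

```text
time_s: 27.08
tcp_pos: [0.6185, -0.2594, 0.0438]
ee_rot: [[0.996, -0.086, 0.006], [-0.086, -0.996, 0.0], [0.006, -0.001, -1.0]]
wrist_force: [0.1, -0.6, -3.4]
gripper_width: 0.411
```

```bash
python3 plan.py 617 -260 27.4 84.8
```

```text
t 27.075 tcp [ 618.5 -259.4   43.8] jaw -95.0 w 35.7 F [ 0.1 -0.6 -3.4] j [ -9.  35.  -5.  -0. -50.  94.]
shift tool now [-1.5  0.8 16.4]  after turn [-1.4  0.8 16.4]  rotvec [-0.001  -0.0059  0.0042]
row [-1.  1. 16.] 0.004
```

Emit:
carry_out(commands=[-1.5,1,6,0,-0.006,0.004,0,0,5,0,0,0,0,0,2.5,0,0,0,0,0,1,0,0,0])

```text
time_s: 27.58
tcp_pos: [0.6173, -0.2605, 0.0288]
ee_rot: [[0.996, -0.091, 0.001], [-0.091, -0.996, 0.001], [0.001, -0.001, -1.0]]
wrist_force: [0.4, 0.5, -2.6]
gripper_width: 0.41
```

```bash
python3 plan.py 617 -260 27.4 84.8
```

```text
t 27.575 tcp [ 617.3 -260.5   28.8] jaw -95.2 w 35.7 F [ 0.4  0.5 -2.6] j [ -9.  36.  -5.  -0. -48.  94.]
shift tool now [-0.3 -0.5  1.4]  after turn [-0.3 -0.5  1.4]  rotvec [-0.0007 -0.0006 -0.0001]
row [-0. -0.  1.] -0.0
```

Emit:
carry_out(commands=[0,0,1,0,0,0,0,0,0.7,0,0,0,0,0,0.4,0,0,0])

```text
time_s: 27.95
tcp_pos: [0.6175, -0.2606, 0.0274]
ee_rot: [[0.996, -0.09, 0.001], [-0.09, -0.996, 0.0], [0.001, -0.0, -1.0]]
wrist_force: [-1.1, 0.8, -0.5]
gripper_width: 0.41
```

Emit:
carry_out(commands=[0,0,0.5,0,0,0,0,0,0.3,0,0,0])

```text
time_s: 28.2
tcp_pos: [0.6175, -0.2605, 0.0274]
ee_rot: [[0.996, -0.09, 0.001], [-0.09, -0.996, 0.0], [0.001, -0.0, -1.0]]
wrist_force: [-1.2, 0.2, -1.1]
gripper_width: 0.411
```

Emit:
carry_out(commands=[0,0,0.8,0,0,0,0,0,0.8,0,0,0])

```text
time_s: 28.45
tcp_pos: [0.6175, -0.2605, 0.0274]
ee_rot: [[0.996, -0.09, 0.002], [-0.09, -0.996, -0.0], [0.002, 0.0, -1.0]]
wrist_force: [-2.8, 1.3, 4.8]
gripper_width: 0.406
```

Contact (+4.8 N); release and retreat.

Emit:
carry_out(commands=[0,0,0,0,0,0,0,0,0,0,0,0,0,0,0,0,0,0,0,0,0,0,0,0], grip=65)

```text
time_s: 28.95
tcp_pos: [0.6194, -0.2612, 0.0272]
ee_rot: [[0.996, -0.09, 0.006], [-0.09, -0.996, -0.001], [0.006, 0.001, -1.0]]
wrist_force: [0.0, 0.1, -0.3]
gripper_width: 0.727
```

Emit:
carry_out(commands=[0,0,-25,0,0,0,0,0,-50,0,0,0,0,0,-55,0,0,0,0,0,-40,0,0,0,0,0,-20,0,0,0])

```text
time_s: 29.58
tcp_pos: [0.6174, -0.261, 0.2193]
ee_rot: [[0.996, -0.09, -0.0], [-0.09, -0.996, -0.0], [-0.0, 0.0, -1.0]]
wrist_force: [0.6, 0.6, -0.5]
gripper_width: 0.751
```

Emit:
carry_out(commands=[-50,0,-10,0,0,0,-50,0,-10,0,0,0,-40,-30,0,0,0,0,0,0,0,0,0,0])

```text
time_s: 30.08
tcp_pos: [0.4779, -0.218, 0.241]
ee_rot: [[0.996, -0.09, 0.005], [-0.09, -0.996, -0.002], [0.005, 0.001, -1.0]]
wrist_force: [1.2, -0.0, 0.5]
gripper_width: 0.745
```

```bash
python3 - <<'E'
from h import *
show("scene","pics/s4.png"); show("top","pics/t4.png"); show("wrist","pics/w9.png")
im=cv2.imread("pics/s4.png"); a=cv2.resize(im[140:310,90:500],None,fx=1.9,fy=1.9)
t=cv2.imread("pics/t4.png"); cv2.imwrite("pics/s4z.png",a); cv2.imwrite("pics/t4z.png",cv2.resize(t[120:280,220:480],None,fx=3,fy=3))
E
```

```text
(no output)
```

View pics/s4z.png

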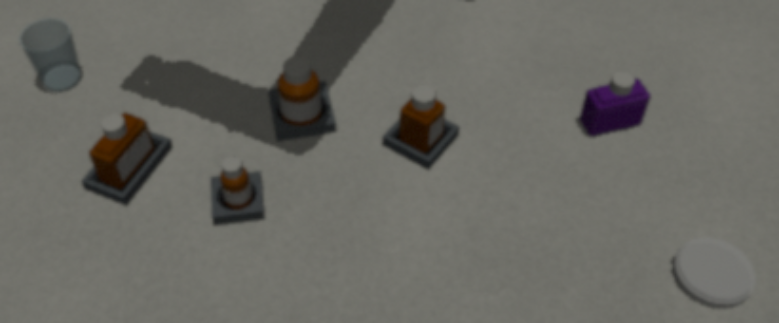

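View pics/t4z.png

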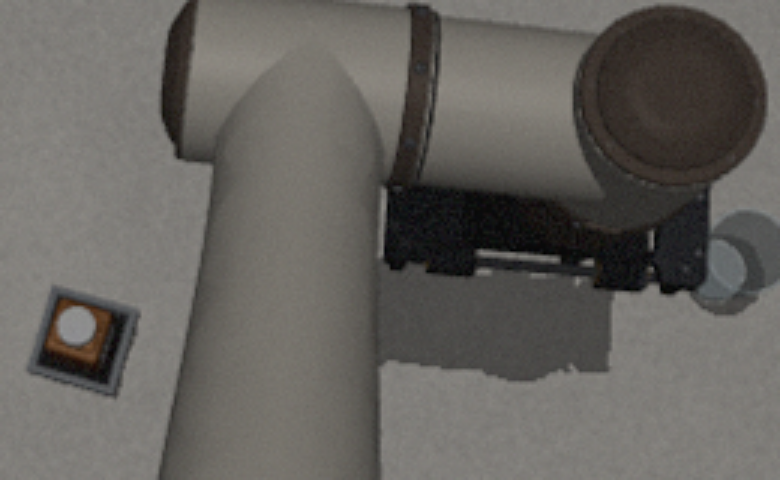

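View pics/w9.png

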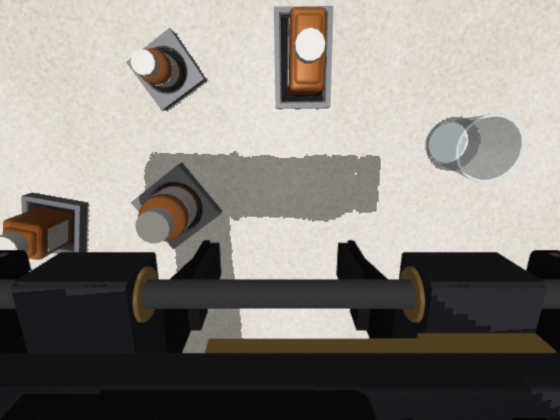

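All four bottles stand upright. In the wrist view, the oblong cap is at (310,45), the small at (143,63) and the large at (156,224). I'll check numerically before handing in.

```bash
python3 - <<'E'
from h import *
c=calibration("wrist")
print("oblong",ray(c,(310,45),.089),"small",ray(c,(143,63),.077),"large",ray(c,(156,225),.095))
a,b=[cv2.imread(f"pics/{n}.png").astype(int) for n in("scene0","s4")]
for n,r in (("dish",(slice(260,305),slice(440,495))),("beaker",(slice(148,192),slice(98,136)))):
    print(n,np.abs(a[r]-b[r]).mean())
r=(slice(320,395),slice(400,500));print("bg noise",np.abs(a[r]-b[r]).mean())
s=sense();print(s["time_s"],s["wrist_force"])
finish_job()
E
```

```text
oblong [[ 0.61619039 -0.25948523]] small [[ 0.6172697 -0.10237  ]] large [[ 0.46188904 -0.09071835]]
dish 4.182760942760943
beaker 3.682615629984051
bg noise 4.148088888888889
30.225 [ 0.00424379 -0.02677966  0.16614972]
the job is handed in; nothing more can be done
```

All four amber bottles are standing in their matching holders and released. I placed them in the order large round, small round, square, oblong, and handed the job in at about 30 s.

- **Seating:** each bottle was lowered until a light contact force showed at the expected recess-floor height, within 0.1 mm.
- **Final pictures:** all four stand upright. The large, small and oblong caps measure about 1–5 mm from the holder centres; I did not measure the square bottle's cap. The small bottle's cap was 3 mm off and the large bottle's about 5 mm off, which includes about 2 mm of calibration error.
- **Bystanders:** image change around the dish and the beaker was at background-noise level, so neither has moved. I did not touch the purple bottle.
- **Disagreement:** the top and wrist cameras differed by 2–4 mm on holder positions. I used values between the two, within the 7 mm clearance on each side.

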